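# Cover the parts tumbler and set its dial

## Task

Get the parts tumbler ready to run: set its loose steel lid on the open round tub so that it sits fully down on the rim, level, without dropping or banging it down. Only then turn the tumbler's dial until its white pointer line stands at the long broad mark of the scale, and let go. Leave the tape reel and the mug where they are.

Things in the scene. Friction and masses are not known exactly. Their poses are not given: they have to be found in the camera images.
- lid: Loose steel lid with a plain black bar grip, 132 mm across, 46 mm high, 0.25 kg, lying flat on the desk with its plug down. Origin: centre of the plug's underside; z up. From below: plug, 13 mm high, tapering from 94 mm diameter at the bottom to 108 mm; plate of 132 mm diameter from z = 13 to 18 mm; bar grip along the lid's x axis, 70 mm long, 22 mm wide (along y), from z = 26 to 46 mm.
- lid_seat (a point): Point on the lid's axis, in the plane of the plate's underside (13 mm above the lid's origin), which comes to lie on the rim.
- lid_grip (a point): Centre of the lid's bar grip, 36 mm above the lid's origin; axes as the lid's.
- tumbler: Parts tumbler, fixed: grey housing 170 mm (its x) by about 310 mm (its y), flat deck at z = 66 mm, with a round open steel tub towards its +y end and a black dial towards its -y end. Origin: underside near its middle; z up, front looks to -x. The dial's axis is at (0, -95) mm, the tub's axis at (0, 65) mm.
- tub_rim (a point): Centre of the tub's mouth, in the plane of the top of the rim, 82 mm above the desk. Rim 122 mm outer, 114 mm inner diameter (4 mm wall); tub about 69 mm deep. The lid's plug enters it and its plate rests on the rim.
- dial (a joint): Angle of the dial in rad, 0 to 4.71, growing clockwise seen from above. 0: pointer at the first mark, front left (halfway between the tumbler's -x and +y). Ten marks 0.524 rad apart; the long broad one is the seventh, at 3.142. The dial stays where it is left.
- dial_grip (a point): Centre of the dial's grip bar, on the dial's axis, 89 mm above the desk. Bar 52 mm long, 18 mm wide, from 76 to 102 mm above the desk, on a skirt of 62 mm diameter; its x axis runs along the bar towards the end with the white pointer line.
- dial_pointer (a point): Pointer end of the dial's grip bar, 29 mm from the dial's axis.
- long_mark (a point): Middle of the long broad white mark (20 x 7 mm) on the round dark scale plate on the deck, 44 mm from the dial's axis.
- tape_reel: Bystander: loose grey reel, 134 mm across, 43 mm high, with a small black hub knob, lying flat; looks somewhat like the lid. Origin: centre of its underside.
- mug: Bystander: white mug with handle, 96 mm high, standing behind the tumbler. Origin: underside.

How it is judged:
By the outcome, as a careful person would: the job done as asked, in the order asked, and still so for the second after the job is handed in, with the robot touching nothing.
It also fails if it takes over 53 s, if anything falls off the work surface, if the arm or the gripper's body presses on something with over 40 N, if the wrist force passes 120 N, or if a joint passes its speed limit or range.

## Robot

A 6-joint arm with a two-finger parallel gripper is mounted at the origin on a cart in front of the work surface, level with it; the furniture and walls round the work are solid. World frame = base frame: x ahead of the robot, y to its left, z up, the work surface at z = 0. Lengths are in m, angles in rad, forces in N, time in s.
With the tool pointing down it reaches from about 0.375 to 0.975 m from the base axis. Payload 3.8 kg.
Tool frame: the origin (TCP) lies on the centre line of the jaws, within the pads' length; the fingertips stand 14 mm ahead of it and the grasp point (between the pads) lies 5 mm behind it (bot.finger_overhang is the distance from the TCP to the fingertips, in m); y points along the fingers, x is the direction in which the jaws open and shut, and the axes are right-handed (so a half turn about y gives the same grasp; the last joint's range is limited). The gripper opens to 85 mm and grips with 20 to 120 N. Pads are 22 mm wide; open, the fingers measure 114 mm over their backs; the gripper's body (76 mm by 85 mm) begins 54 mm behind the grasp point. The pads swing forward as they close: fully open they stand 13 mm farther back than shut.
Start: joints at [1.155, 0.264, 1.604, -0, 1.274, -0.037], TCP at [0.25, 0.627, 0.245] pointing down, gripper open.
Joint ranges: [-2.63, 2.63], [-0.94, 2.18], [0.31, 2.57], [-1.31, 4.45], [0, 2.66], [-2.55, 2.55]. Speed limits (rad/s): [2.57, 2.57, 3.14, 3.14, 3.14, 3.14].

## Interface

Orientations are given as a rotation vector (axis times angle).
In Python, from workcell import readout, read_camera, bot, spotter gives the robot as it stands.
- The arm moves only by the tool jog_arm, never from a script. Its argument "increments" is a list of rows, each a list of 7 numbers: the shift along the tool's x, y, z in m, then the turn, a rotation vector about the tool's x, y, z in rad, then the opening, from 0 (shut) to 1 (fully open). A call has 1 to 10 rows; each row shifts and turns the pose as measured when the row begins, along the tool's axes as they then stand; what a row does not reach is not made up. A row lasts 1/8 s, in which the tool goes at most 62.5 mm and 10.7 degrees, less where a joint would pass 70% of its speed; a pose out of reach is approached as far as the arm can. A call with a gripper value outside its range is refused whole. The fingers move at their own pace and stop on an object; "force" is the grip in N (left out, the last holds). Time passes only in rows, so rows that do not move let the fingers close. It gives the time, the measured TCP pose, the force and the opening at its end, in the units of the state.
- readout.read_state(): the state, without advancing time (a new reading comes with each control period).
- read_camera(name): name is "scene" or "top" or "wrist"; returns a dict with "img" (420x560x3 uint8, blue, green, red), "range_z" (420x560 float32, m along the optical axis (not along the pixel's ray), 0 where there is no reading), "fx", "fy", "cx", "cy" (pixels), "world_from_camera" (4x4, takes a point from camera to world coordinates). Camera axes: x right, y down, z forward; pixel columns grow to the right and rows downward; lengths in m; the calibration is good to about 2 mm. A picture is of the moment at which its call begins.
- bot.finish_job(): hands the job in, once; it reports no verdict.
Trained networks look in a picture, given as the dict that the camera call returned (one of the last four; its "shot" number tells which), for a name from the list of things; names that differ only in an ending like _2 or _b are one class to them, and where a whole thing is asked for, a point or a joint stands for the part that bears it (a point fixed in the world has none). Each returns a list of dicts, best first, with "p" (0 to 1); they miss things now and then, are a little off and sometimes report something else, mostly with a low value. They report only what shows in the picture. A call takes as long as a camera call.
- spotter.masks_of(picture, thing): "mask" (420x560 bool, what is visible of it) and "location" ([column, row] in pixels, amid what is visible of it).
- spotter.spot_point(picture, thing): "location" ([column, row] in pixels: a listed point, or the origin of a listed thing).
The state is a dict: "time": time; "q": joint angles; "joint_vel": joint speeds; "joint_torque": joint torques, N m; "tool_pos": TCP position; "tcp_rot": TCP orientation; "wrist_force": force on the tool from outside, world axes, zero at the start; "torque": the same for the moment, N m; "width": opening from 0.0 (shut) to 1.0 (fully open).
Only numpy, scipy, OpenCV 4.12 (cv2) and the standard library are available. Lean on these libraries where they do the work, as an engineer would, in place of code of your own. Each camera call takes 0.05 s, during which the arm holds its last target. There are 200 camera calls.

## Working session

There is one attempt and no reset: what is moved stays moved. The work goes in short steps, Python scripts to look and compute and a tool call to move; the robot and the scene stay as the last step left them, time stands still between calls to the robot, and variables do not carry over. Pictures are saved under pics/ and viewed, about 8 in all and at most 12, crops included, and the job is handed in when it is done.

Besides the shell and the picture viewer there is one more tool, called in YAML: its name, and indented under it one key for each argument. jog_arm: Moves the arm, as the interface text tells. Its arguments: {"type":"object","properties":{"increments":{"type":"array"},"force":{"type":"number"}},"required":["increments"]}

```bash
mkdir -p pics; ls; cat > h.py <<'E'
import numpy as np, cv2
from scipy.spatial.transform import Rotation as R
from workcell import readout, read_camera, bot, spotter
def w(c,u,v,z=None):
    "pixel -> world; with z: intersect plane of height z, else depth"
    T=c["world_from_camera"]; d=np.array([(u-c["cx"])/c["fx"],(v-c["cy"])/c["fy"],1.])
    if z is None:
        iu,iv=int(round(u)),int(round(v)); p=c["range_z"][max(iv-1,0):iv+2,max(iu-1,0):iu+2]; p=p[p>0]
        s=np.median(p) if p.size else 0
    else:
        s=(z-T[2,3])/(T[:3,:3]@d)[2]
    return T[:3,:3]@(d*s)+T[:3,3]
def cloud(c,m):
    v,u=np.nonzero(m&(c["range_z"]>0)); s=c["range_z"][v,u]
    P=np.stack([(u-c["cx"])/c["fx"]*s,(v-c["cy"])/c["fy"]*s,s],1)
    T=c["world_from_camera"]; return P@T[:3,:3].T+T[:3,3]
E
python3 - <<'E'
from h import *
np.set_printoptions(precision=4,suppress=True)
s=readout.read_state(); print(s["time"],s["tool_pos"],s["tcp_rot"],s["width"],s["wrist_force"],bot.finger_overhang)
Z=dict(lid_grip=.046,lid_seat=.013,tub_rim=.082,dial_grip=.102,dial_pointer=.1,long_mark=.066,lid=0,tumbler=0,tape_reel=0,mug=0)
for n in("top","scene"):
    c=read_camera(n); cv2.imwrite(f"pics/{n}0.png",c["img"])
    for k in Z:
        for r in spotter.spot_point(c,k)[:2]:
            print(n,k,round(r["p"],2),np.round(r["location"]),w(c,*r["location"],Z[k]),w(c,*r["location"]))
E
```

```text
pics
0.0 [0.2493 0.6265 0.2439] [-1.3661 -0.9244  0.9276] 1.001925384101666 [ 0.0973 -0.2588 -0.5943] 0.014
top lid_grip 0.72 [207. 219.] [0.5715 0.2445 0.046 ] [0.5717 0.2452 0.0421]
top lid_seat 0.91 [205. 218.] [0.5773 0.256  0.013 ] [0.5759 0.2503 0.0449]
top tub_rim 0.63 [309. 229.] [ 0.5382 -0.0413  0.082 ] [ 0.539  -0.0486  0.0042]
top dial_grip 0.64 [365. 248.] [ 0.4844 -0.1897  0.102 ] [ 0.4845 -0.1892  0.104 ]
top dial_grip 0.34 [316. 159.] [ 0.7289 -0.0625  0.102 ] [ 0.7449 -0.0719  0.0203]
top dial_pointer 0.83 [359. 240.] [ 0.5067 -0.1729  0.1   ] [ 0.5062 -0.1788  0.0737]
top long_mark 0.91 [376. 242.] [ 0.5004 -0.2302  0.066 ] [ 0.5004 -0.2302  0.066 ]
top lid 0.89 [207. 216.] [0.5832 0.2527 0.    ] [0.5811 0.2455 0.0415]
top tumbler 0.96 [327. 239.] [ 0.5086 -0.1014  0.    ] [ 0.5095 -0.0936  0.0557]
top tape_reel 0.56 [187. 273.] [0.4183 0.3102 0.    ] [0.4224 0.3006 0.0429]
top mug 0.56 [319. 157.] [ 0.756  -0.0822  0.    ] [ 0.7519 -0.0797  0.0203]
scene lid_grip 0.96 [221. 178.] [0.5711 0.2346 0.046 ] [0.5798 0.2472 0.0336]
scene lid_seat 0.72 [222. 182.] [0.586  0.2566 0.013 ] [0.5817 0.2504 0.0192]
scene tub_rim 0.84 [291. 233.] [ 0.5307 -0.0374  0.082 ] [0.5743 0.0024 0.0172]
scene dial_grip 0.66 [339. 289.] [ 0.4774 -0.1968  0.102 ] [ 0.4772 -0.1969  0.1023]
scene dial_pointer 0.64 [341. 273.] [ 0.5088 -0.1782  0.1   ] [ 0.507  -0.1793  0.1027]
scene long_mark 0.7 [360. 303.] [ 0.5009 -0.2281  0.066 ] [ 0.501  -0.2281  0.0657]
scene lid 0.61 [218. 186.] [ 0.5767  0.2616 -0.    ] [0.5657 0.2452 0.0167]
scene tumbler 0.85 [306. 282.] [ 0.5073 -0.1     0.    ] [ 0.4707 -0.1295  0.0655]
scene tape_reel 0.88 [157. 208.] [0.421  0.3092 0.    ] [0.4098 0.282  0.026 ]
scene mug 0.81 [365. 214.] [ 0.7509 -0.0744  0.    ] [ 0.7152 -0.0934  0.0391]
```

```bash
python3 - <<'E'
from h import *
import cv2
a=cv2.imread("pics/top0.png")[110:330,130:430]
cv2.imwrite("pics/top0c.png",cv2.resize(a,None,fx=2.6,fy=2.6,interpolation=cv2.INTER_CUBIC))
np.set_printoptions(precision=4,suppress=True)
c=read_camera("top"); T=c["world_from_camera"]; print(T[:3,3],T[:3,2],c["fx"])
# rim: points with z about .082 near (0.538,-.041)
P=cloud(c,np.ones((420,560),bool))
def fit(Q):
    h=cv2.minEnclosingCircle(Q[:,:2].astype(np.float32)*1000); e=cv2.fitEllipse(cv2.convexHull(Q[:,:2].astype(np.float32)*1000)); return h,e
q=P[(abs(P[:,2]-.082)<.006)&(np.hypot(P[:,0]-.538,P[:,1]+.041)<.08)]; print("rim",len(q),fit(q))
q=P[(abs(P[:,2]-.018)<.006)&(np.hypot(P[:,0]-.576,P[:,1]-.25)<.085)]; print("lid plate",len(q),fit(q))
q=P[(abs(P[:,2]-.044)<.006)&(np.hypot(P[:,0]-.576,P[:,1]-.25)<.06)]; print("lid bar",len(q),cv2.minAreaRect(q[:,:2].astype(np.float32)*1000), np.median(q,0))
q=P[(abs(P[:,2]-.102)<.006)&(np.hypot(P[:,0]-.484,P[:,1]+.19)<.05)]; print("dial bar",len(q),cv2.minAreaRect(q[:,:2].astype(np.float32)*1000))
E
```

```text
[0.5274 0.0568 1.1341] [ 0.056  -0.0182 -0.9983] 383.24857123855236
rim 213 (((528.0208740234375, -40.06982421875), 60.974430084228516), ((527.9130859375, -39.939029693603516), (120.57118225097656, 120.72586059570312), 91.24603271484375))
lid plate 1394 (((583.5223388671875, 252.9673614501953), 65.79611206054688), ((583.5810546875, 252.67489624023438), (130.0104217529297, 130.71444702148438), 89.44062042236328))
lid bar 192 ((583.3843383789062, 252.70169067382812), (22.342300415039062, 69.18629455566406), 71.01820373535156) [0.5838 0.2523 0.0448]
dial bar 136 ((479.6873779296875, -191.84889221191406), (51.78166198730469, 18.34248161315918), 28.826623916625977)
```

View pics/top0c.png

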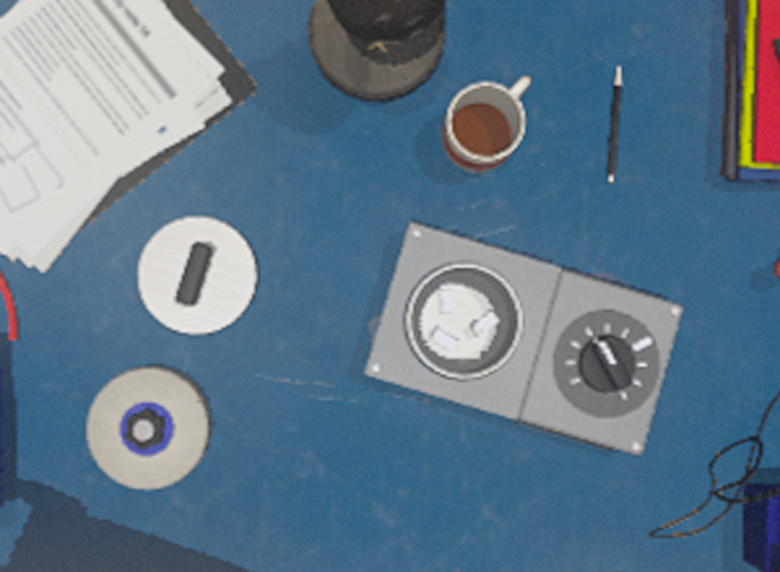

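View pics/scene0.png

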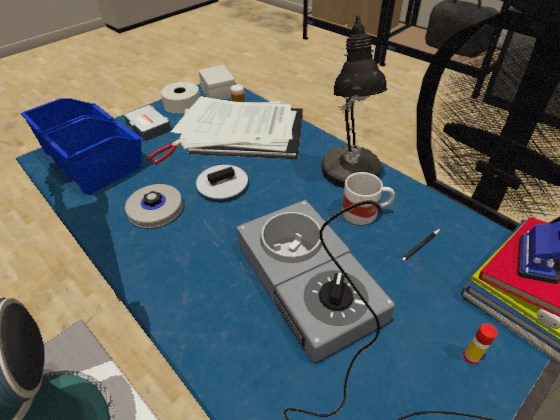

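```bash
cat >> h.py <<'E'
np.set_printoptions(precision=4,suppress=True)
def pose():
    s=readout.read_state(); return s,np.array(s["tool_pos"]),R.from_rotvec(s["tcp_rot"])
def plan(p,yaw):
    "shift in present tool axes and turn (rotvec, tool axes) to the pose: tool y down, tool x at world yaw (deg) mod 180"
    s,t,r=pose(); best=None
    for k in(0,180):
        a=np.radians(yaw+k); x=np.array([np.cos(a),np.sin(a),0]); y=np.array([0,0,-1.])
        G=R.from_matrix(np.stack([x,y,np.cross(x,y)],1)); rv=(r.inv()*G).as_rotvec()
        if best is None or np.linalg.norm(rv)<np.linalg.norm(best): best=rv
    print("t %.2f"%s["time"],"pos",t,"tool axes\n",r.as_matrix(),"\nq",np.array(s["q"]),"F",np.array(s["wrist_force"]),"M",np.array(s["torque"]),"w",s["width"])
    print("shift tool",r.inv().apply(np.array(p)-t),"turn",best)
E
python3 -c "
from h import *
plan([.5835,.2527,.14],71)"
```

```text
t 1.15 pos [0.2496 0.6272 0.2453] tool axes
 [[ 0.3698  0.     -0.9291]
 [ 0.9291  0.0001  0.3698]
 [ 0.0001 -1.     -0.    ]] 
q [ 1.1551  0.2639  1.604  -0.      1.2737 -0.0369] F [0.3582 0.1403 0.5203] M [ 0.0075  0.0087 -0.0225] w 1.0006865868638188
shift tool [-0.2245  0.1053 -0.4487] turn [ 0.     -0.0471  0.0001]
```

jog_arm:
  increments:
    - [-0.0225,0,-0.045,0,-0.005,0,1]
    - [-0.0225,0,-0.045,0,-0.005,0,1]
    - [-0.0225,0,-0.045,0,-0.005,0,1]
    - [-0.0225,0,-0.045,0,-0.005,0,1]
    - [-0.0225,0,-0.045,0,-0.005,0,1]
    - [-0.0225,0,-0.045,0,-0.005,0,1]
    - [-0.0225,0,-0.045,0,-0.005,0,1]
    - [-0.0225,0,-0.045,0,-0.005,0,1]
    - [-0.0225,0,-0.045,0,-0.005,0,1]
    - [-0.0225,0,-0.045,0,-0.005,0,1]

```text
time: 2.4
tool_pos: [0.6021, 0.2531, 0.2464]
tcp_rot: [-1.342, -0.975, 0.966]
wrist_force: [0.2, 0.7, 0.6]
width: 1.0
```

```bash
cat >> h.py <<'E'
def bar(P,c,z,r):
    q=P[(abs(P[:,2]-z)<.006)&(np.hypot(P[:,0]-c[0],P[:,1]-c[1])<r)]; print("bar",len(q),cv2.minAreaRect(q[:,:2].astype(np.float32)*1000),np.median(q,0))
def circ(P,c,z,r):
    q=P[(abs(P[:,2]-z)<.006)&(np.hypot(P[:,0]-c[0],P[:,1]-c[1])<r)]; Q=q[:,:2].astype(np.float32)*1000
    print("circle",len(q),cv2.minEnclosingCircle(Q),cv2.fitEllipse(cv2.convexHull(Q)),np.median(q[:,2]))
E
python3 -c "
from h import *
plan([.5835,.2527,.10],71)
c=read_camera('wrist'); cv2.imwrite('pics/w1.png',c['img']); P=cloud(c,np.ones((420,560),bool))
bar(P,(.5835,.2527),.046,.06); circ(P,(.5835,.2527),.018,.085)
for k in('lid_grip','lid'):
  for r in spotter.spot_point(c,k)[:1]: print(k,r['p'],r['location'],w(c,*r['location'],.036 if k=='lid_grip' else 0))
"
```

```text
t 2.40 pos [0.6021 0.2531 0.2464] tool axes
 [[ 0.3141  0.0034 -0.9494]
 [ 0.9494  0.004   0.3141]
 [ 0.0049 -1.     -0.0019]] 
q [ 0.3585  0.2195  1.6564  0.0027  1.2611 -0.8936] F [0.2431 0.6696 0.6452] M [ 0.0194 -0.0392 -0.008 ] w 1.000183995335954
shift tool [-0.007   0.1463  0.0178] turn [0.0019 0.0121 0.0049]
bar 1419 ((586.4847412109375, 256.66705322265625), (22.000408172607422, 68.06611633300781), 71.16142272949219) [0.5847 0.2569 0.0456]
circle 9663 ((586.8229370117188, 256.298583984375), 65.87394714355469) ((586.8001098632812, 256.3309020996094), (131.0594482421875, 131.13894653320312), 145.0773468017578) 0.018087362503040383
lid_grip 0.57 [277.3, 169.7] [0.5872 0.2527 0.036 ]
lid 0.96 [282.2, 167.1] [0.5916 0.2567 0.    ]
```

View pics/w1.png

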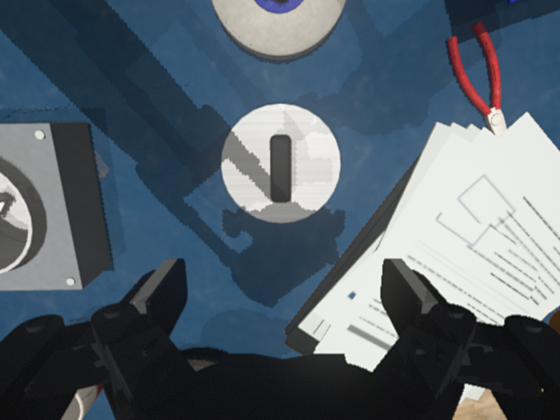

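jog_arm:
  increments:
    - [-0.001,0.025,0.004,0,0.004,0.005,1]
    - [-0.001,0.035,0.004,0,0.004,0,1]
    - [-0.001,0.035,0.004,0,0.004,0,1]
    - [0,0.03,0.004,0,0,0,1]
    - [0,0.015,0,0,0,0,1]
    - [0,0,0,0,0,0,1]
    - [0,0,0,0,0,0,1]

```text
time: 3.42
tool_pos: [0.5845, 0.261, 0.1058]
tcp_rot: [-1.348, -0.966, 0.956]
wrist_force: [0.2, 0.8, -0.4]
width: 1.001
```

```bash
python3 -c "
from h import *
c=read_camera('wrist'); cv2.imwrite('pics/w2.png',c['img']); P=cloud(c,np.ones((420,560),bool))
bar(P,(.5855,.255),.046,.06); circ(P,(.5855,.255),.018,.085)
plan([.5855,.255,.037],71)
"
```

```text
bar 3584 ((586.488037109375, 256.32269287109375), (22.049840927124023, 69.34703826904297), 72.02948760986328) [0.5836 0.2573 0.0457]
circle 22496 ((586.9649047851562, 256.26904296875), 65.87986755371094) ((586.885009765625, 256.19219970703125), (131.02987670898438, 131.25144958496094), 78.0213851928711) 0.018122435103663487
t 3.48 pos [0.5846 0.261  0.1059] tool axes
 [[ 0.3261  0.005  -0.9453]
 [ 0.9453  0.0032  0.3261]
 [ 0.0047 -1.     -0.0037]] 
q [ 0.3804  0.3121  1.8135  0.0013  1.0101 -0.8589] F [ 0.0455 -0.794   0.0147] M [-0.0004  0.0139 -0.0022] w 0.9997936660487262
shift tool [-0.0057  0.0689 -0.0025] turn [ 0.0037 -0.0006  0.0047]
```

jog_arm:
  increments:
    - [-0.0025,0.02,-0.002,0.004,0,0.005,1]
    - [-0.002,0.025,-0.001,0,0,0,1]
    - [0,0.018,0,0,0,0,1]
    - [0,0.005,0,0,0,0,1]
    - [0,0,0,0,0,0,1]
    - [0,0,0,0,0,0,1]

```text
time: 4.22
tool_pos: [0.5895, 0.2561, 0.0375]
tcp_rot: [-1.35, -0.965, 0.956]
wrist_force: [0.1, 0.4, 0.7]
width: 1.001
```

```bash
python3 -c "
from h import *
plan([.586,.2555,.037],71)
"
```

```text
t 4.22 pos [0.5895 0.2561 0.0375] tool axes
 [[ 0.3269  0.0051 -0.9451]
 [ 0.9451  0.0017  0.3269]
 [ 0.0033 -1.     -0.0043]] 
q [ 0.3712  0.3965  1.8448 -0.0004  0.8949 -0.8664] F [0.097  0.3656 0.6743] M [-0.0106 -0.0062  0.0218] w 1.000524002550422
shift tool [-0.0017  0.0004  0.0032] turn [ 0.0043 -0.0014  0.0033]
```

Correct the small offset and close.

jog_arm:
  increments:
    - [-0.0015,0,0.003,0.005,0,0.004,1]
    - [0,0,0,0,0,0,0.5]
    - [0,0,0,0,0,0,0.3]
    - [0,0,0,0,0,0,0.1]
    - [0,0,0,0,0,0,0]
    - [0,0,0,0,0,0,0]
    - [0,0,0,0,0,0,0]
    - [0,0,0,0,0,0,0]
  force: 60

```text
time: 5.22
tool_pos: [0.5877, 0.2565, 0.0401]
tcp_rot: [-1.349, -0.963, 0.959]
wrist_force: [-0.0, 0.3, 1.3]
width: 0.244
```

```bash
python3 -c "
from h import *
plan([.586,.2555,.2],71)
"
```

```text
t 5.22 pos [0.5877 0.2565 0.0401] tool axes
 [[ 0.3266  0.0027 -0.9452]
 [ 0.9452  0.001   0.3266]
 [ 0.0018 -1.     -0.0023]] 
q [ 0.3727  0.392   1.8454 -0.0001  0.9013 -0.8654] F [-0.0143  0.3171  1.287 ] M [-0.0529  0.0214  0.0097] w 0.24386266116510946
shift tool [-0.0012 -0.1599  0.0009] turn [ 0.0023 -0.0011  0.0018]
```

jog_arm:
  increments:
    - [0,-0.006,0,0,0,0,0]
    - [0,-0.012,0,0,0,0,0]
    - [0,-0.02,0,0,0,0,0]
    - [0,-0.025,0,0,0,0,0]
    - [0,-0.03,0,0,0,0,0]
    - [0,-0.025,0,0,0,0,0]
    - [0,-0.012,0,0,0,0,0]
    - [0,0,0,0,0,0,0]

```text
time: 6.22
tool_pos: [0.5874, 0.2563, 0.1805]
tcp_rot: [-1.35, -0.965, 0.956]
wrist_force: [0.8, 0.5, -2.7]
width: 0.238
```

```bash
python3 -c "
from h import *
plan([.528,-.040,.17],71)
"
```

```text
t 6.22 pos [0.5874 0.2563 0.1805] tool axes
 [[ 0.3266  0.0053 -0.9451]
 [ 0.9451  0.002   0.3267]
 [ 0.0036 -1.     -0.0044]] 
q [ 0.3726  0.2429  1.7525 -0.0001  1.1405 -0.8654] F [ 0.7621  0.5327 -2.7489] M [-0.051  -0.029  -0.0059] w 0.23811576726135822
shift tool [-0.2995  0.0096 -0.0406] turn [ 0.0044 -0.0012  0.0036]
```

jog_arm:
  increments:
    - [-0.012,0,0,0,0,0,0]
    - [-0.022,0,0,0.004,0,0.004,0]
    - [-0.03,0,0,0,0,0,0]
    - [-0.03,0,0,0,0,0,0]
    - [-0.028,0,0,0,0,0,0]
    - [-0.018,0,0,0,0,0,0]
    - [-0.008,0,0,0,0,0,0]
    - [0,0,0,0,0,0,0]
    - [0,0,0,0,0,0,0]

```text
time: 7.35
tool_pos: [0.5296, 0.1048, 0.1725]
tcp_rot: [-1.345, -0.945, 0.972]
wrist_force: [0.2, -0.2, -2.4]
width: 0.243
```

```bash
python3 -c "
from h import *
c=read_camera('wrist'); cv2.imwrite('pics/w3.png',c['img']); P=cloud(c,np.ones((420,560),bool))
plan([.528,-.040,.17],71)
circ(P,(.53,-.039),.082,.075)
z=readout.read_state()['tool_pos'][2]; t=readout.read_state()['tool_pos']
circ(P,t,z-.0225,.085); bar(P,t,z+.005,.06)
for k in('tub_rim','dial_grip','long_mark'):
  for r in spotter.spot_point(c,k)[:1]: print(k,r['p'],r['location'],w(c,*r['location'],dict(tub_rim=.082,dial_grip=.102,long_mark=.066)[k]))
"
```

```text
t 7.40 pos [0.5296 0.1049 0.1725] tool axes
 [[ 0.3282 -0.0157 -0.9445]
 [ 0.9446 -0.0059  0.3283]
 [-0.0107 -0.9999  0.0129]] 
q [ 0.1515  0.0779  1.9598 -0.0039  1.1203 -1.0831] F [-0.0168 -0.0111 -2.8087] M [0.015  0.0255 0.0308] w 0.23883630936133954
shift tool [-0.1373  0.0034 -0.0461] turn [-0.0129 -0.0028 -0.0107]
circle 2328 ((529.9740600585938, -37.71909713745117), 61.58881759643555) ((530.7802124023438, -36.715885162353516), (120.65788269042969, 122.13306427001953), 14.309928894042969) 0.08135342661633946
circle 30319 ((528.7655029296875, 105.14227294921875), 65.82879638671875) ((526.4912109375, 105.95834350585938), (125.43988037109375, 130.87403869628906), 161.9945068359375) 0.1509903383947472
bar 8210 ((528.8862915039062, 107.60784912109375), (69.10944366455078, 45.357337951660156), 1.3590115308761597) [0.5235 0.1067 0.1782]
tub_rim 0.69 [107.4, 278.1] [ 0.5304 -0.0354  0.082 ]
```

View pics/w3.png

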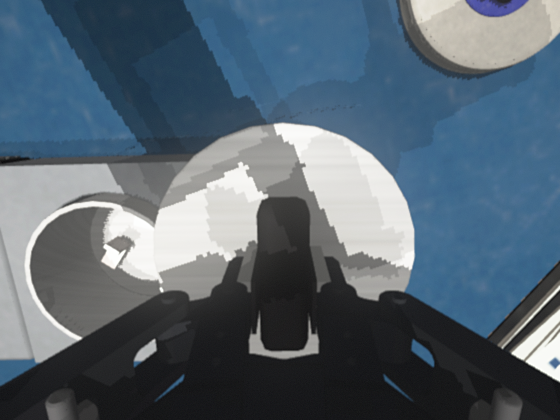

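jog_arm:
  increments:
    - [-0.01,0,-0.0035,-0.006,-0.001,-0.005,0]
    - [-0.02,0,-0.007,-0.004,-0.001,-0.003,0]
    - [-0.026,0,-0.0095,0,0,0,0]
    - [-0.026,0,-0.0095,0,0,0,0]
    - [-0.022,0,-0.008,0,0,0,0]
    - [-0.014,0,-0.005,0,0,0,0]
    - [-0.006,0,-0.002,0,0,0,0]
    - [0,0,0,0,0,0,0]
    - [0,0,0,0,0,0,0]

```text
time: 8.68
tool_pos: [0.5318, -0.0312, 0.1731]
tcp_rot: [-1.347, -0.963, 0.966]
wrist_force: [-0.4, -0.2, -1.2]
width: 0.242
```

```bash
python3 -c "
from h import *
plan([.531,-.0372,.13],71)
"
```

```text
t 8.68 pos [ 0.5318 -0.0312  0.1731] tool axes
 [[ 0.3219 -0.001  -0.9468]
 [ 0.9468 -0.0016  0.3219]
 [-0.0018 -1.      0.0004]] 
q [-0.1042  0.0538  1.9842 -0.0019  1.1044 -1.3465] F [-0.386  -0.1737 -1.2481] M [-0.0197 -0.0338  0.0253] w 0.2423258525212127
shift tool [-0.0059  0.0431 -0.0012] turn [-0.0004  0.0039 -0.0018]
```

Nudge over the axis and descend to plug-entry height; look.

jog_arm:
  increments:
    - [-0.004,0.008,-0.001,0,0.003,-0.002,0]
    - [-0.001,0.012,0,0,0,0,0]
    - [0,0.01,0,0,0,0,0]
    - [0,0.004,0,0,0,0,0]
    - [0,0,0,0,0,0,0]
    - [0,0,0,0,0,0,0]

```text
time: 9.43
tool_pos: [0.5303, -0.0349, 0.1355]
tcp_rot: [-1.345, -0.962, 0.965]
wrist_force: [0.0, -0.0, -2.1]
width: 0.243
```

```bash
python3 -c "
from h import *
plan([.531,-.0372,.112],71)
t=np.array(readout.read_state()['tool_pos']); 
c=read_camera('wrist'); P=cloud(c,np.ones((420,560),bool)); circ(P,t,t[2]-.0225,.085); circ(P,(.530,-.037),.082,.0625)
q=P[(abs(P[:,2]-t[2]+.0225)<.006)&(np.hypot(*(P[:,:2]-t[:2]).T)<.06)]; print('plate plane',np.linalg.lstsq(np.c_[q[:,:2]-t[:2],np.ones(len(q))],q[:,2],rcond=None)[0])
d=read_camera('scene'); cv2.imwrite('pics/s2.png',cv2.resize(d['img'][150:360,200:420],None,fx=2.7,fy=2.7,interpolation=cv2.INTER_CUBIC))
Q=cloud(d,np.ones((420,560),bool)); circ(Q,t,t[2]-.0225,.085)
"
```

```text
t 9.43 pos [ 0.5303 -0.0349  0.1355] tool axes
 [[ 0.3228 -0.0026 -0.9465]
 [ 0.9465  0.001   0.3228]
 [ 0.0002 -1.      0.0028]] 
q [-0.1131  0.0918  2.0194  0.0009  1.0331 -1.3556] F [ 0.025  -0.0337 -2.0648] M [ 0.0386 -0.0226  0.0032] w 0.24338162626080798
shift tool [-0.002   0.0235 -0.0015] turn [-0.0028  0.0029  0.0002]
circle 30321 ((529.6109619140625, -34.59452819824219), 65.98136138916016) ((527.5244140625, -33.53040313720703), (125.41535949707031, 131.03163146972656), 160.29429626464844) 0.11368377103477342Traceback (most recent call last):
  File "<string>", line 5, in <module>
    c=read_camera('wrist'); P=cloud(c,np.ones((420,560),bool)); circ(P,t,t[2]-.0225,.085); circ(P,(.530,-.037),.082,.0625)
                                                                                           ~~~~^^^^^^^^^^^^^^^^^^^^^^^^^^^
  File "h.py", line 33, in circ
    print("circle",len(q),cv2.minEnclosingCircle(Q),cv2.fitEllipse(cv2.convexHull(Q)),np.median(q[:,2]))
                                                    ~~~~~~~~~~~~~~^^^^^^^^^^^^^^^^^^^
cv2.error: OpenCV(4.12.0) /io/opencv/modules/imgproc/src/shapedescr.cpp:356: error: (-215:Assertion failed) n >= 0 && (depth == CV_32F || depth == CV_32S) in function 'fitEllipseNoDirect'
```

jog_arm:
  increments:
    - [-0.002,0.001,-0.001,-0.003,0,0,0]
    - [0,0.004,0,0,0,0,0]
    - [0,0.005,0,0,0,0,0]
    - [0,0.003,0,0,0,0,0]
    - [0,0,0,0,0,0,0]
    - [0,0,0,0,0,0,0]

```text
time: 10.22
tool_pos: [0.5312, -0.0374, 0.1223]
tcp_rot: [-1.348, -0.965, 0.963]
wrist_force: [-0.2, -0.0, -1.9]
width: 0.244
```

```bash
cat > chk.py <<'E'
from h import *
import sys
plan([.531,-.0372,.109],71)
t=np.array(readout.read_state()['tool_pos']); A=np.ones((420,560),bool)
c=read_camera('wrist'); P=cloud(c,A); circ(P,t,t[2]-.0218,.085)
q=P[(abs(P[:,2]-t[2]+.0218)<.005)&(np.hypot(*(P[:,:2]-t[:2]).T)<.06)]; print('plate plane',np.linalg.lstsq(np.c_[q[:,:2]-t[:2],np.ones(len(q))],q[:,2],rcond=None)[0])
d=read_camera('scene'); cv2.imwrite(f'pics/{sys.argv[1]}.png',cv2.resize(d['img'][150:360,200:420],None,fx=2.7,fy=2.7,interpolation=cv2.INTER_CUBIC))
Q=cloud(d,A); circ(Q,t,t[2]-.0218,.085)
E
python3 chk.py s2
```

```text
t 10.22 pos [ 0.5312 -0.0374  0.1223] tool axes
 [[ 0.3229  0.0019 -0.9464]
 [ 0.9464 -0.0001  0.3229]
 [ 0.0005 -1.     -0.0019]] 
q [-0.1172  0.106   2.031   0.0001  1.0027 -1.3592] F [-0.2282 -0.0478 -1.9253] M [-0.0197  0.0093 -0.035 ] w 0.24356605464106473
shift tool [0.0001 0.0133 0.0003] turn [0.0019 0.0028 0.0005]
circle 30343 ((530.868896484375, -37.018035888671875), 65.86229705810547) ((528.5574951171875, -36.16875076293945), (125.64656829833984, 130.842041015625), 159.7668914794922) 0.10045934165674081
plate plane [-0.0005  0.0002  0.1005]
circle 1829 ((530.7679443359375, -36.75694274902344), 66.65548706054688) ((530.503662109375, -37.596702575683594), (129.6255645751953, 131.361328125), 21.411624908447266) 0.09992193518195513
```

View pics/s2.png

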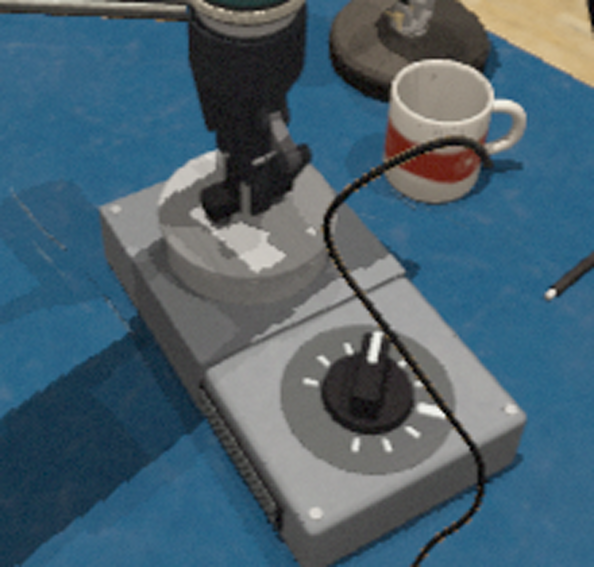

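Lid (crop ~245,220) hangs level above the tub and is centred; the dial pointer stands up-back at (375,345), the long mark at (430,410). Lowering slowly.

jog_arm:
  increments:
    - [0,0.002,0,0.002,0,0,0]
    - [0,0.002,0,0,0,0,0]
    - [0,0.002,0,0,0,0,0]
    - [0,0.002,0,0,0,0,0]
    - [0,0.0015,0,0,0,0,0]
    - [0,0.001,0,0,0,0,0]
    - [0,0,0,0,0,0,0]

```text
time: 11.2
tool_pos: [0.5313, -0.0374, 0.1113]
tcp_rot: [-1.347, -0.964, 0.963]
wrist_force: [-0.4, -0.0, -1.4]
width: 0.245
```

jog_arm:
  increments:
    - [0,0.001,0,0,0,0,0]
    - [0,0.001,0,0,0,0,0]
    - [0,0.001,0,0,0,0,0]
    - [0,0,0,0,0,0,0]

```text
time: 11.7
tool_pos: [0.5317, -0.0374, 0.1091]
tcp_rot: [-1.347, -0.965, 0.963]
wrist_force: [0.3, 0.3, -2.0]
width: 0.245
```

jog_arm:
  increments:
    - [0,0.001,0,0,0,0,0]
    - [0,0.001,0,0,0,0,0]
    - [0,0,0,0,0,0,0]

```text
time: 12.08
tool_pos: [0.532, -0.0375, 0.1091]
tcp_rot: [-1.347, -0.965, 0.963]
wrist_force: [-0.1, 0.8, -2.3]
width: 0.243
```

```bash
python3 chk.py s3
```

```text
t 12.07 pos [ 0.532  -0.0375  0.1091] tool axes
 [[ 0.3228  0.0013 -0.9465]
 [ 0.9465  0.0003  0.3228]
 [ 0.0007 -1.     -0.0011]] 
q [-0.1173  0.1237  2.0391  0.0006  0.9775 -1.3597] F [-0.0688  0.8108 -2.2851] M [-0.0631 -0.0271  0.0102] w 0.24255084198030044
shift tool [-0.0001  0.0001  0.001 ] turn [0.0011 0.0029 0.0007]
circle 30343 ((531.2196655273438, -37.11890411376953), 65.92864227294922) ((529.2146606445312, -36.26402282714844), (125.45447540283203, 131.23011779785156), 163.7642364501953) 0.08723271035269822
plate plane [-0.0007  0.0004  0.0872]
circle 1786 ((531.9596557617188, -37.44549560546875), 66.27742767333984) ((531.78857421875, -37.28041076660156), (130.86370849609375, 131.49981689453125), 155.0426483154297) 0.0866105210688548
```

jog_arm:
  increments:
    - [0,0.0015,0.001,0,0,0,0]
    - [0,0.0015,0,0,0,0,0]
    - [0,0.0015,0,0,0,0,0]

```text
time: 12.55
tool_pos: [0.532, -0.0375, 0.109]
tcp_rot: [-1.348, -0.965, 0.963]
wrist_force: [-5.5, 1.0, 10.7]
width: 0.241
```

jog_arm:
  increments:
    - [0,0,0,0,0,0,0]
    - [0,0,0,0,0,0,0.3]
    - [0,0,0,0,0,0,0.4]
    - [0,0,0,0,0,0,0.6]
    - [0,0,0,0,0,0,0.8]
    - [0,0,0,0,0,0,0.8]
  force: 20

```text
time: 13.3
tool_pos: [0.5326, -0.0375, 0.1086]
tcp_rot: [-1.349, -0.966, 0.962]
wrist_force: [1.0, -0.8, 0.5]
width: 0.799
```

jog_arm:
  increments:
    - [0,-0.006,0,0,0,0,0.8]
    - [0,-0.012,0,0,0,0,0.8]
    - [0,-0.025,0,0,0,0,0.8]
    - [0,-0.035,0,0,0,0,0.8]
    - [0,-0.03,0,0,0,0,0.8]
    - [0,-0.01,0,0,0,0,0.8]
    - [0,0,0,0,0,0,0.8]

```text
time: 14.18
tool_pos: [0.5326, -0.0375, 0.234]
tcp_rot: [-1.351, -0.968, 0.961]
wrist_force: [-1.1, -1.2, 0.0]
width: 0.8
```

```bash
python3 -c "
from h import *
c=read_camera('wrist'); cv2.imwrite('pics/w4.png',c['img']); P=cloud(c,np.ones((420,560),bool)); t=np.array([.531,-.0372])
circ(P,t,.087,.085)
q=P[(abs(P[:,2]-.087)<.005)&(np.hypot(*(P[:,:2]-t).T)<.06)]; print('plane',np.linalg.lstsq(np.c_[q[:,:2]-t,np.ones(len(q))],q[:,2],rcond=None)[0])
plan([.482,-.189,.20],118.7)
for k in('dial_grip','long_mark','dial_pointer'):
  for r in spotter.spot_point(c,k)[:1]: print(k,r['p'],r['location'],w(c,*r['location'],dict(dial_pointer=.1,dial_grip=.102,long_mark=.066)[k]))
"
```

```text
circle 14997 ((531.8544921875, -36.86590576171875), 66.00233459472656) ((531.853271484375, -36.96592712402344), (131.1707305908203, 131.3211669921875), 152.7805938720703) 0.08709793266355242
plane [-0.0001 -0.0001  0.0871]
t 14.22 pos [ 0.5323 -0.0375  0.2333] tool axes
 [[ 0.3227  0.0053 -0.9465]
 [ 0.9465 -0.0006  0.3227]
 [ 0.0012 -1.     -0.0052]] 
q [-0.117   0.0007  1.9226  0.0001  1.213  -1.3592] F [0.2145 1.1845 0.4767] M [-0.0473 -0.0412  0.0025] w 0.7989970851987364
shift tool [-0.1597  0.0331 -0.0011] turn [ 0.0053 -0.8295 -0.001 ]
dial_grip 0.97 [100.3, 201.8] [ 0.4844 -0.1806  0.102 ]
long_mark 0.69 [84.3, 224.2] [ 0.5019 -0.2284  0.066 ]
```

View pics/w4.png

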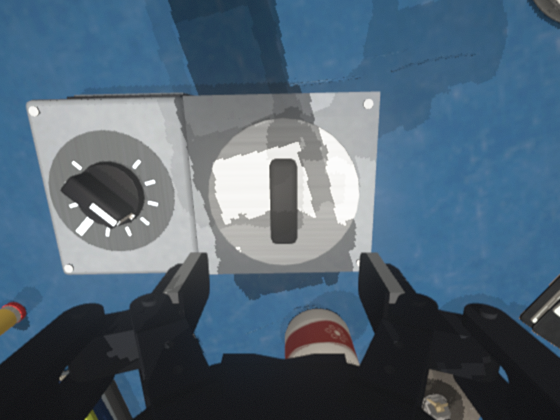

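Lid is seated (plate top 87.1 mm, tilt <0.02°). In the picture the lid is at (285,190) and the dial at (105,195), its pointer end at (105,212). On to the dial.

jog_arm:
  increments:
    - [-0.018,0.005,0,0,0,0,0.8]
    - [-0.034,0.006,0,0,0,0,0.8]
    - [-0.036,0.006,0,0,0,0,0.8]
    - [-0.034,0.006,0,0.004,0,0,0.8]
    - [-0.018,0,0,0,-0.08,0,0.8]
    - [-0.006,0,0,0,-0.16,0,0.8]
    - [0,0,0,0,-0.16,0,0.8]
    - [0,0,0,0,-0.16,0,0.8]
    - [0,0,0,0,-0.16,0,0.8]
    - [0,0,0,0,-0.06,0,0.8]

```text
time: 15.62
tool_pos: [0.4704, -0.1867, 0.1933]
tcp_rot: [-0.92, -1.535, 1.551]
wrist_force: [-0.3, -0.0, -0.1]
width: 0.798
```

jog_arm:
  increments:
    - [0,0,0,0,0,0,0.8]
    - [0,0,0,0,0,0,0.8]

```text
time: 15.88
tool_pos: [0.4684, -0.1875, 0.1913]
tcp_rot: [-0.918, -1.531, 1.549]
wrist_force: [-0.2, -0.6, -0.5]
width: 0.803
```

```bash
python3 -c "
from h import *
c=read_camera('wrist'); cv2.imwrite('pics/w5.png',c['img']); P=cloud(c,np.ones((420,560),bool))
bar(P,(.482,-.189),.102,.05); circ(P,(.482,-.189),.076,.04)
plan([.482,-.189,.14],118.7)
for k in('dial_grip','long_mark','dial_pointer'):
  for r in spotter.spot_point(c,k)[:1]: print(k,r['p'],r['location'],w(c,*r['location'],dict(dial_pointer=.1,dial_grip=.102,long_mark=.066)[k]))
"
```

```text
bar 1726 ((482.31353759765625, -189.7192840576172), (51.78814697265625, 18.045623779296875), 28.49839210510254) [ 0.4808 -0.1904  0.102 ]
circle 2680 ((482.0198059082031, -189.6975555419922), 30.154273986816406) ((481.68212890625, -189.93545532226562), (58.5107307434082, 59.74021911621094), 36.86836242675781) 0.07605623855112947
t 15.93 pos [ 0.4684 -0.1875  0.1912] tool axes
 [[-0.4543 -0.0295 -0.8904]
 [ 0.8907  0.0064 -0.4546]
 [ 0.0191 -0.9995  0.0234]] 
q [-0.4258  0.0011  2.003  -0.007   1.167  -2.4657] F [ 0.0982 -0.5382 -0.663 ] M [ 0.0555 -0.0353  0.0163] w 0.7974255210656296
shift tool [-0.0085  0.0508 -0.0126] turn [-0.0231 -0.029   0.0194]
dial_grip 0.65 [270.9, 229.0] [ 0.4773 -0.1902  0.102 ]
long_mark 0.93 [215.8, 223.4] [ 0.504  -0.2279  0.066 ]
dial_pointer 0.9 [269.9, 268.2] [ 0.5053 -0.1771  0.1   ]
```

jog_arm:
  increments:
    - [-0.003,0.01,-0.004,-0.012,-0.015,0.01,0.8]
    - [-0.003,0.015,-0.004,-0.011,-0.012,0.01,0.8]
    - [-0.003,0.015,-0.003,0,0,0,0.8]
    - [0,0.008,0,0,0,0,0.8]
    - [0,0,0,0,0,0,0.8]
    - [0,0,0,0,0,0,0.8]

```text
time: 16.82
tool_pos: [0.4838, -0.1899, 0.1406]
tcp_rot: [-0.932, -1.57, 1.569]
wrist_force: [-0.3, -1.2, -0.1]
width: 0.803
```

```bash
cat > dl.py <<'E'
from h import *
import sys
c=read_camera('wrist'); cv2.imwrite(f'pics/{sys.argv[1]}.png',c['img']); P=cloud(c,np.ones((420,560),bool))
plan([.482,-.1897,.095],118.5)
bar(P,(.482,-.1897),.102,.05)
# white marks on deck
g=c['img'].min(2)>200; V=cloud(c,g); 
v=V[(abs(V[:,2]-.066)<.004)]; d=v[:,:2]-[.482,-.1897]; r=np.hypot(*d.T); a=np.degrees(np.arctan2(d[:,1],d[:,0]))
m=(r>.033)&(r<.056); print('mark angles',np.histogram(a[m],bins=np.arange(-180,181,10)))
h=m&(abs(a+62)<9); print('long mark',h.sum(),v[h].mean(0),a[h].mean(),np.median(a[h]),r[h].min(),r[h].max())
v=V[(V[:,2]>.09)]; d=v[:,:2]-[.482,-.1897]; r=np.hypot(*d.T); a=np.degrees(np.arctan2(d[:,1],d[:,0])); m=(r<.032)&(r>.008); print('pointer line',m.sum(),np.median(a[m]) if m.any() else None)
E
python3 dl.py w6
```

```text
t 16.88 pos [ 0.4837 -0.1899  0.1406] tool axes
 [[-0.4813  0.0034 -0.8765]
 [ 0.8765 -0.0013 -0.4813]
 [-0.0028 -1.     -0.0024]] 
q [-0.4222  0.0599  2.0432  0.0002  1.0348 -2.4953] F [0.1524 0.3014 0.2045] M [-0.0116 -0.0797  0.0206] w 0.7995749176739004
shift tool [0.0011 0.0456 0.0015] turn [ 0.0024  0.0048 -0.0028]
bar 2848 ((482.22064208984375, -189.734130859375), (51.75698471069336, 17.9409122467041), 28.176637649536133) [ 0.4804 -0.1907  0.102 ]
mark angles (array([  0,   0,  53,   0,   0,  47,   1,   0,  40,   4,   0, 182,  87,
         0,  42,   8,   0,  48,   0,   0,   0,   0,   0,  61,   0,   0,
         0,   0,   0,  34,   0,   0,   0,   0,   0,   0]), array([-180, -170, -160, -150, -140, -130, -120, -110, -100,  -90,  -80,
        -70,  -60,  -50,  -40,  -30,  -20,  -10,    0,   10,   20,   30,
         40,   50,   60,   70,   80,   90,  100,  110,  120,  130,  140,
        150,  160,  170,  180]))
long mark 269 [ 0.5032 -0.2286  0.0671] -61.42481924799277 -61.49778988951002 0.034666193621430204 0.05389829553348836
pointer line 56 28.585063915843776
```

View pics/w6.png

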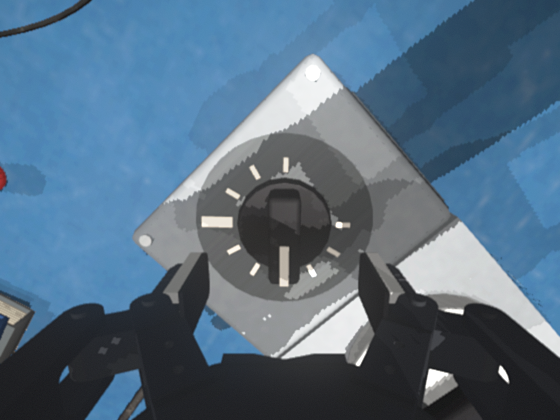

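jog_arm:
  increments:
    - [0.001,0.015,0.0015,0.002,0.003,-0.002,0.8]
    - [0,0.016,0,0,0,0,0.8]
    - [0,0.01,0,0,0,0,0.8]
    - [0,0.003,0,0,0,0,0.8]
    - [0,0,0,0,0,0,0.8]
    - [0,0,0,0,0,0,0.8]

```text
time: 17.62
tool_pos: [0.4819, -0.1899, 0.0937]
tcp_rot: [-0.931, -1.567, 1.567]
wrist_force: [0.0, -1.1, 0.1]
width: 0.798
```

```bash
python3 -c "
from h import *
plan([.482,-.1897,.095],118.5)"
```

```text
t 17.62 pos [ 0.4819 -0.1899  0.0937] tool axes
 [[-0.4784  0.0008 -0.8781]
 [ 0.8781 -0.0006 -0.4784]
 [-0.0009 -1.     -0.0004]] 
q [-0.4233  0.1157  2.0813 -0.0003  0.9436 -2.4927] F [ 0.0313 -1.1254  0.1462] M [-0.0145 -0.0553  0.0027] w 0.7978433545449454
shift tool [ 0.0001 -0.0013 -0.0002] turn [ 0.0004  0.0014 -0.0009]
```

jog_arm:
  increments:
    - [0,-0.001,0,0,0,0,0.5]
    - [0,0,0,0,0,0,0.3]
    - [0,0,0,0,0,0,0.1]
    - [0,0,0,0,0,0,0]
    - [0,0,0,0,0,0,0]
    - [0,0,0,0,0,0,0]
    - [0,0,0,0,0,0,0]
  force: 40

```text
time: 18.5
tool_pos: [0.4828, -0.1903, 0.096]
tcp_rot: [-0.934, -1.567, 1.567]
wrist_force: [-0.1, -0.6, -0.5]
width: 0.199
```

jog_arm:
  increments:
    - [0,0,0,0,0.05,0,0]
    - [0,0,0,0,0.1,0,0]
    - [0,0,0,0,0.1,0,0]
    - [0,0,0,0,0.1,0,0]

```text
time: 19.0
tool_pos: [0.4827, -0.1901, 0.0961]
tcp_rot: [-1.143, -1.312, 1.311]
wrist_force: [0.2, -0.2, -0.3]
width: 0.201
```

```bash
python3 -c "
from h import *
plan([.482,-.1897,.095],28)"
```

```text
t 19.00 pos [ 0.4827 -0.1901  0.0961] tool axes
 [[-0.1383  0.0026 -0.9904]
 [ 0.9904 -0.0014 -0.1383]
 [-0.0017 -1.     -0.0024]] 
q [-0.423   0.1129  2.0794 -0.0003  0.9464 -2.1324] F [ 0.1832 -0.1588 -0.2517] M [ 0.0613 -0.004   0.1297] w 0.2006383171946885
shift tool [0.0005 0.0011 0.0006] turn [ 0.0031  1.2208 -0.0001]
```

jog_arm:
  increments:
    - [0,0,0,0,0.12,0,0]
    - [0,0,0,0,0.12,0,0]
    - [0,0,0,0,0.12,0,0]
    - [0,0,0,0,0.12,0,0]
    - [0,0,0,0,0.12,0,0]
    - [0,0,0,0,0.12,0,0]
    - [0,0,0,0,0.12,0,0]
    - [0,0,0,0,0.12,0,0]
    - [0,0,0,0,0.1,0,0]
    - [0,0,0,0,0,0,0]

```text
time: 20.25
tool_pos: [0.483, -0.1894, 0.0961]
tcp_rot: [-1.518, -0.485, 0.482]
wrist_force: [0.1, 0.2, -0.0]
width: 0.201
```

```bash
python3 -c "
from h import *
plan([.482,-.1897,.095],28)"
```

```text
t 20.25 pos [ 0.483  -0.1894  0.0961] tool axes
 [[ 0.8155  0.0025 -0.5787]
 [ 0.5787 -0.0011  0.8155]
 [ 0.0014 -1.     -0.0024]] 
q [-0.4218  0.113   2.0792 -0.      0.9466 -1.0389] F [ 0.1081  0.1763 -0.0357] M [-0.0351  0.1056 -0.1168] w 0.2008389490885451
shift tool [-0.0009  0.001   0.0003] turn [0.0023 0.1285 0.0015]
```

jog_arm:
  increments:
    - [0,0,0,0,0.06,0,0]
    - [0,0,0,0,0.06,0,0]
    - [0,0,0,0,0.01,0,0]
    - [0,0,0,0,0,0,0]
    - [0,0,0,0,0,0,0]

```text
time: 20.88
tool_pos: [0.483, -0.1894, 0.0961]
tcp_rot: [-1.538, -0.388, 0.385]
wrist_force: [0.1, -0.7, 0.1]
width: 0.201
```

```bash
python3 -c "
from h import *
plan([.482,-.1897,.095],28)"
```

```text
t 20.88 pos [ 0.483  -0.1894  0.0961] tool axes
 [[ 0.8811  0.0026 -0.473 ]
 [ 0.473  -0.0012  0.8811]
 [ 0.0017 -1.     -0.0023]] 
q [-0.4216  0.113   2.0792 -0.      0.9466 -0.9143] F [ 0.0833 -0.6646  0.1193] M [-0.0601 -0.0167 -0.0352] w 0.20140568815509224
shift tool [-0.0011  0.0011  0.0002] turn [0.0023 0.004  0.0017]
```

Yaw 28.2°. Release, back off straight up and check from near.

jog_arm:
  increments:
    - [0,0,0,0,0,0,0.3]
    - [0,0,0,0,0,0,0.4]
    - [0,0,0,0,0,0,0.6]
    - [0,0,0,0,0,0,0.8]
    - [0,0,0,0,0,0,0.8]

```text
time: 21.5
tool_pos: [0.4831, -0.1894, 0.0962]
tcp_rot: [-1.538, -0.389, 0.385]
wrist_force: [-0.3, 0.0, 0.8]
width: 0.796
```

jog_arm:
  increments:
    - [0,-0.006,0,0,0,0,0.8]
    - [0,-0.015,0,0,0,0,0.8]
    - [0,-0.02,0,0,0,0,0.8]
    - [0,-0.01,0,0,0,0,0.8]
    - [0,0,0,0,0,0,0.8]
    - [0,0,0,0,0,0,0.8]

```text
time: 22.25
tool_pos: [0.4836, -0.1896, 0.1517]
tcp_rot: [-1.539, -0.391, 0.384]
wrist_force: [-0.2, -0.2, 0.0]
width: 0.795
```

```bash
cat >> dl.py <<'E'
# joint fit of mark angles: scale offset from all marks
v=V[(abs(V[:,2]-.066)<.004)]; d=v[:,:2]-[.482,-.1897]; r=np.hypot(*d.T); a=np.degrees(np.arctan2(d[:,1],d[:,0])); m=(r>.033)&(r<.056)
e=(a[m]+62+15)%30-15; e=e[abs(e)<8]; print('scale offset from -62:',np.median(e),e.mean(),len(e))
E
python3 dl.py w7; grep -c . dl.py
```

```text
t 22.30 pos [ 0.4836 -0.1896  0.1516] tool axes
 [[ 0.8804  0.0047 -0.4741]
 [ 0.4742 -0.0022  0.8804]
 [ 0.0031 -1.     -0.0041]] 
q [-0.4216  0.0465  2.0349 -0.      1.055  -0.9156] F [-0.4873 -0.4107  0.1513] M [-0.0511  0.0343 -0.0081] w 0.8029960583203627
shift tool [-0.0016  0.0566  0.0009] turn [0.0008 1.5674 0.0057]
bar 2523 ((482.7796630859375, -188.88397216796875), (17.750900268554688, 51.763084411621094), 27.594829559326172) [ 0.4818 -0.1873  0.102 ]
mark angles (array([ 0,  0,  0,  0,  0,  0,  0,  0,  0,  0,  0,  0,  0,  0,  0,  0,  0,
        0,  0,  0,  0,  0,  0, 59,  0,  0, 64,  0,  0, 33,  0,  0,  0,  0,
        0,  0]), array([-180, -170, -160, -150, -140, -130, -120, -110, -100,  -90,  -80,
        -70,  -60,  -50,  -40,  -30,  -20,  -10,    0,   10,   20,   30,
         40,   50,   60,   70,   80,   90,  100,  110,  120,  130,  140,
        150,  160,  170,  180]))
14dl.py:10: RuntimeWarning: Mean of empty slice.
  h=m&(abs(a+62)<9); print('long mark',h.sum(),v[h].mean(0),a[h].mean(),np.median(a[h]),r[h].min(),r[h].max())
  ret = um.true_divide(
  ret = ret.dtype.type(ret / rcount)
  return _methods._mean(a, axis=axis, dtype=dtype,
Traceback (most recent call last):
  File "dl.py", line 10, in <module>
    h=m&(abs(a+62)<9); print('long mark',h.sum(),v[h].mean(0),a[h].mean(),np.median(a[h]),r[h].min(),r[h].max())
                                                                                          ~~~~~~~~^^
ValueError: zero-size array to reduction operation minimum which has no identity
```

View pics/w7.png

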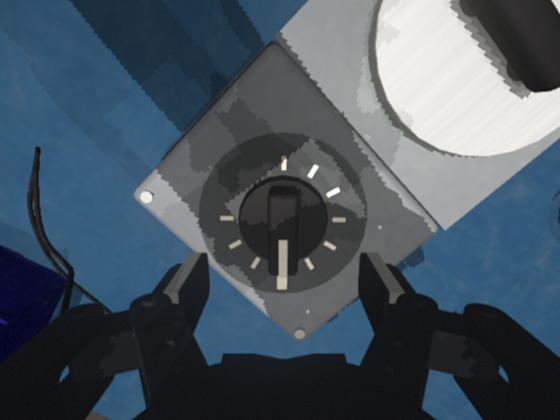

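Pointer line (283,258) and long mark (282,285) are in line. I'll quantify, and retreat for a last overall check.

```bash
sed -i 's/c\[.img.\].min(2)>200/c["img"].min(2)>120/; s/\[\.482,-\.1897\]/[.4825,-.1893]/' dl.py; python3 dl.py w8 | tail -5
```

```text
40,   50,   60,   70,   80,   90,  100,  110,  120,  130,  140,
        150,  160,  170,  180]))
long mark 120 [ 0.5055 -0.2334  0.067 ] -62.442664951496454 -62.69057916780461 0.044523812412132095 0.05478167005031586
pointer line 220 -61.29557756724819
scale offset from -62: -0.6963785303676033 -0.762146828422263 679
```

jog_arm:
  increments:
    - [0,-0.02,0,0,0,0,0.8]
    - [0,-0.03,0,0,0,0,0.8]
    - [0,-0.035,0,0,0,0,0.8]
    - [0,-0.02,0,0,0,0,0.8]
    - [0,0,0,0,0,0,0.8]

```text
time: 22.98
tool_pos: [0.4805, -0.1883, 0.254]
tcp_rot: [-1.533, -0.384, 0.39]
wrist_force: [0.5, 0.7, 0.4]
width: 0.801
```

```bash
python3 - <<'E'
from h import *
c=read_camera('scene'); P=cloud(c,np.ones((420,560),bool)); circ(P,(.53,-.038),.087,.08)
for k,z in dict(tape_reel=0,mug=0,lid_seat=.082,dial_pointer=.1,long_mark=.066).items():
    for r in spotter.spot_point(c,k)[:1]: print(k,round(r['p'],2),w(c,*r['location'],z))
cv2.imwrite('pics/s9.png',c['img'])
E
```

```text
circle 2055 ((532.7117919921875, -35.77388000488281), 67.0675048828125) ((532.7874755859375, -36.49069595336914), (130.85836791992188, 132.90280151367188), 127.46802520751953) 0.08666244603427797
tape_reel 0.91 [0.4128 0.3124 0.    ]
mug 0.63 [ 0.758  -0.0746  0.    ]
lid_seat 0.76 [ 0.5361 -0.0352  0.082 ]
dial_pointer 0.8 [ 0.4961 -0.2154  0.1   ]
long_mark 0.73 [ 0.4997 -0.2305  0.066 ]
```

View pics/s9.png

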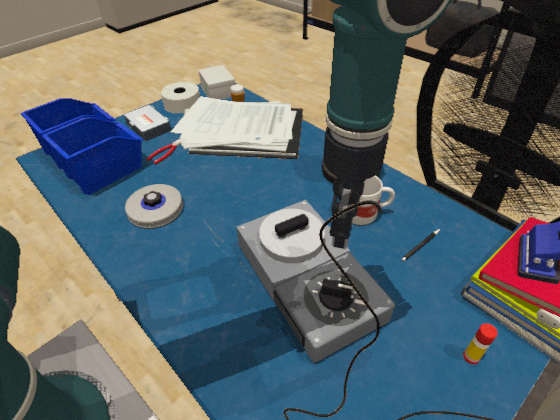

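The lid sits flat on the tub at (293,232), the pointer faces the long mark at (350,292), and the reel and mug are where they were. The arm is clear.

```bash
python3 -c "
from h import *
print(bot.finish_job())"
```

```text
the job is handed in; nothing more can be done
None
```

The lid is on the tub and the dial points at the long broad mark. I set the lid first, then turned the dial about 91° clockwise and let go. I handed the job in at about 23 s of the 53 s allowed, with the arm clear of everything.

**Lid:** I lowered it in small steps until it touched the rim, with about 11 N of contact force at the end of the last step. The plate's top then measured 87.1 mm, against 87 mm when fully down. Its tilt was under 0.02°, and its centre was within about 1–2 mm of the tub's axis.

**Dial:** The long mark is at about −62.7°. The grip bar measured −62.4°, but the white pointer line alone gave −61.3°. I put that difference of about 1° down to an off-centre reference point in that measurement. In the close-up picture the pointer line and the mark are in line.

**Reel and mug:** The arm went nowhere near them, and the last picture shows both in place. The position readings moved 7–9 mm between the first and last scene pictures, which I take as scatter in the measurement.

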